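Unbolt the bench guard and hold its sprung gate ajar

ROBOT

A 6-joint arm with a two-finger parallel gripper is mounted at the origin on a cart in front of the work surface, level with it; the furniture and walls round the work are solid. World frame = base frame: x ahead of the robot, y to its left, z up, the work surface at z = 0. Lengths are in m, angles in rad, forces in N, time in s.
With the tool pointing down it reaches from about 0.35 to 0.95 m from the base axis. Payload 17.4 kg.
Tool frame: the origin (TCP) lies at the very end of the fingers, on their centre line; the grasp point (between the pads) lies 19 mm behind it; z points along the fingers, y is the line along which they close (so a half turn about z gives the same grasp; the last joint's range is limited). The gripper opens to 93 mm and grips with 3 to 60 N. Pads are 15 mm wide; open, the fingers measure 128 mm over their backs; the gripper's body (75 mm by 188 mm) begins 65 mm behind the grasp point.
Start: joints at [1.139, 0.116, 1.442, -0, 1.584, -0.038], TCP at [0.259, 0.623, 0.219] pointing down, gripper open.
Joint ranges: [-2.83, 2.83], [-0.83, 2.19], [0.07, 2.5], [-1.14, 4.28], [0.01, 3], [-2.97, 2.97]. Speed limits (rad/s): [1.89, 1.89, 2.22, 3.14, 3.14, 3.14].

INTERFACE

Orientations are given as a unit quaternion [w, x, y, z].
In Python, from workcell import bot gives the robot as it stands.
- The arm moves only by the shell command python3 -m crank 'ROWS' [OPENING] [FORCE]. ROWS is JSON, a list that holds one entry, the list of rows, each a list of 6 numbers: the shift along the world's x, y, z normalised to -1 to 1, where 1 is 0.025 m, then the turn, a rotation vector about the world's x, y, z normalised to -1 to 1, where 1 is 0.12 rad. A call has 1 to 12 rows; each row shifts and turns the commanded pose from where the row before left it; what a row does not reach is not made up. A row lasts 1/12 s, in which the tool goes at most 41.7 mm and 7.16 degrees, less where a joint would pass 70% of its speed; a pose out of reach is approached as far as the arm can. A call with a number of a shift or a turn outside -1 to 1 is refused whole. A call with a gripper value outside its range is refused whole. OPENING is the finger opening in mm, from 0 to 93, set as the call begins (- or left out, the last holds). The fingers move at their own pace and stop on an object; FORCE is the grip in N (left out, the last holds). Time passes only in rows, so rows that do not move let the fingers close. It gives the time, the measured TCP pose, the force, the opening and the grip force at its end, in the units of the state.
- bot.get_state(): the state, without advancing time (a new reading comes with each control period).
- bot.capture(name): name is "scene" or "side" or "wrist"; returns the picture (480x640x3 uint8, red, green, blue); there is no depth.
- bot.camera_model(name): a dict with "mtx" (3x3 intrinsics, pixels), "R" (3x3) and "t" (3): a world point X has camera coordinates R X + t; the wrist camera has in their place "hand_eye" (4x4, takes a point from camera to tool coordinates, whose origin is the TCP and whose axes are the flange's). Camera axes: x right, y down, z forward; pixel columns grow to the right and rows downward; lengths in m; the calibration is good to about 2 mm. A picture is of the moment at which its call begins: read the wrist's pose just before it. camera_model takes no time and is no camera call.
- bot.sign_off(): hands the job in; it is judged then, once.
The state is a dict: "time": time; "qpos": joint angles; "dq": joint speeds; "joint_torque": joint torques, N m; "ee_pos": TCP position; "tcp_rot": TCP orientation; "contact_force": force on the tool from outside, world axes, zero at the start; "moment": the same for the moment, N m; "opening": finger opening in m; "gripper_force": force on a finger pad.
Only numpy, scipy, OpenCV 4.12 (cv2) and the standard library are available. Lean on these libraries where they do the work, as an engineer would, in place of code of your own. Each camera call takes 0.05 s, during which the arm holds its last target. There are 200 camera calls.

TASK

The gate of the bench guard is bolted, and its worn bolt sags so that the bolt's head catches behind the bent-up lip of the keeper. Take the bolt by its red knob, lift it over the lip while drawing it back out of the keeper, then swing the self-closing gate about 30 degrees towards you, so that the flask can be reached. Finish holding the gate still there, the bolt drawn and its knob still gripped in the fingers; leave the flask, the stopper and the battery where they stand.

Things in the scene. Friction and masses are not known exactly. Their poses are not given: they have to be found in the camera images.
- guard: Fixed open-topped bench guard, clear panels in an aluminium frame, 250 mm wide, 140 deep, 128 high. Origin on the worktop, middle of the gateway; x into the guard, y to the left along the shut gate, z up. On the front of the right post (y = -112 mm) the keeper: a steel bracket with a brass lip, top 106 mm above the worktop, and a tall cheek in front of the bolt's head that keeps the gate shut.
- gate_hinge (a point): Point on the gate's vertical hinge axis, at the left post, half-way up the gate (origin of the turn; 95 mm to the left of the guard's origin).
- gate (a joint): Angle of the gate in rad: 0 shut, grows as the free (right) edge swings out of the guard towards the robot side (clockwise from above about the hinge), at most 1.3. The gate is 185 mm wide, 128 mm high, moves freely and is pulled shut by a spring: about 1.5 to 3 N at the knob.
- bolt: Steel barrel bolt of 10 mm rod across the front of the gate, carried by it, 0.12 kg; origin on its axis under the knob, 112 mm above the worktop at rest, 24 mm in front of the gate's middle plane and 140 mm from the hinge axis along the gate when fully shut. Its axes are parallel to the gate's (y along the gate towards the hinge, z up). A 20 mm round head on its right end sits in the keeper.
- knob (a point): Grip point on the bolt's upright red knob: a 14 mm thick round post, its red length from 30 mm below to 20 mm above this point, which lies on its axis 50 mm above the bolt's axis (162 mm above the worktop at rest, all neighbours stay 25 mm below it). Its axes are those of the bolt.
- bolt_draw (a joint): How far the bolt is drawn along the gate towards the hinge, in m: 0 fully shut, 0.034 fully back. Undrawn, its sagging head meets the keeper's lip at about 0.006; once lifted over the lip, its head is past lip and cheek, and the gate free, beyond 0.016 (draw it to about 0.027, short of the stop). Slight friction (0.5 N).
- bolt_lift (a joint): How far the bolt is lifted in its worn staples, in m: 0 sagging (it sinks back by its weight), 0.013 at most. The head clears the lip when lifted more than 0.005; it may sink again once it is past the lip.
- flask: Conical glass flask 64 mm wide, 104 mm high, standing inside the guard; origin under its middle. Leave it alone.
- stopper: Red rubber stopper 36 mm wide, 30 mm high, standing in front of the right post; origin under its middle. Leave it alone.
- battery: Block battery 18 x 27 x 47 mm, standing upright left of the guard; origin under its middle. Leave it alone.

How it is judged:
On the way, in this order (a step that is already met when the one before it is completed fails the run):
1. the bolt is lifted by its knob while its head is still in the keeper (value of joint bolt_lift above 0.0035 m and value of joint bolt_draw below 0.014 m and contact force between the fingers and bolt above 0.3 N).
2. the bolt is drawn clear of the keeper (value of joint bolt_draw above 0.016 m), for 0.1 s.
At the end, for the whole second after the job is handed in: The gate stands still between 20 and 40 degrees (0.35 to 0.70 rad) open, moving less than 0.05 rad/s, the bolt is drawn by more than 12 mm, and the fingers still grip the bolt's knob with more than 1 N (value of joint gate between 0.35 and 0.7 rad and velocity of joint gate between -0.05 and 0.05 rad/s and value of joint bolt_draw above 0.012 m and contact force between the fingers and bolt above 1 N); the arm keeps its last pose, push and grip.
It fails at once if the gate is flung wide open (beyond 57 degrees) (value of joint gate above 1 rad).
It fails at once if the flask, stopper or battery is moved by more than 15 mm or knocked over (distance of any of flask, stopper, battery from where it was at the start of the episode above 0.015 m or angle between any of flask, stopper, battery's own z axis and vertical above 0.3 rad).
It also fails if it takes over 35 s, if anything falls off the work surface, if the arm or the gripper's body presses on something with over 40 N, if the wrist force passes 120 N, or if a joint passes its speed limit or range.

## Working session

There is one attempt and no reset: what is moved stays moved. The work goes in short steps, Python scripts to look and compute and a shell command to move; the robot and the scene stay as the last step left them, time stands still between calls to the robot, and variables do not carry over. Pictures are saved under pics/ and viewed, at most 10 in all, crops included, and the job is handed in when it is done.

```bash
mkdir -p pics
python3 - <<'E'
from workcell import bot
import cv2,numpy as np
s=bot.get_state();print(s)
a=bot.capture("scene");b=bot.capture("side")
cv2.imwrite("pics/scene.png",a[:,:,::-1]);cv2.imwrite("pics/side.png",b[:,:,::-1])
for n in("scene","side"):
    m=bot.camera_model(n);R=np.array(m["R"]);print(n,-R.T@np.array(m["t"]),R[2])
E
```

```text
{'time': 0.0, 'qpos': array([ 1.13921112e+00,  1.16471142e-01,  1.44227365e+00, -6.82304329e-07,
        1.58396028e+00, -3.77670785e-02]), 'dq': array([-7.26766475e-04,  6.15926194e-04, -1.73765059e-04,  1.44696651e-03,
        2.46200686e-04, -8.58885099e-05]), 'joint_torque': array([-1.20008313e-03, -7.21272469e+01, -6.22587848e+01,  7.78476102e-02,
        2.39538902e-02, -1.01479002e-04]), 'ee_pos': array([0.25891419, 0.62315461, 0.21790997]), 'tcp_rot': array([-1.29002766e-04,  1.95639036e-01,  9.80675817e-01, -5.41043996e-04]), 'contact_force': array([ 0.15326371, -0.50320388,  0.50336999]), 'moment': array([-0.0003784 , -0.03683771, -0.00375039]), 'gripper_force': 0.0, 'opening': 0.0928313097564421}
scene [-0.01173465 -0.54016295  0.71155725] [ 0.56381499  0.59133993 -0.57656721]
side [ 0.15406189 -0.58005477  0.56415902] [ 0.47885448  0.70304038 -0.52576859]
```

View pics/scene.png

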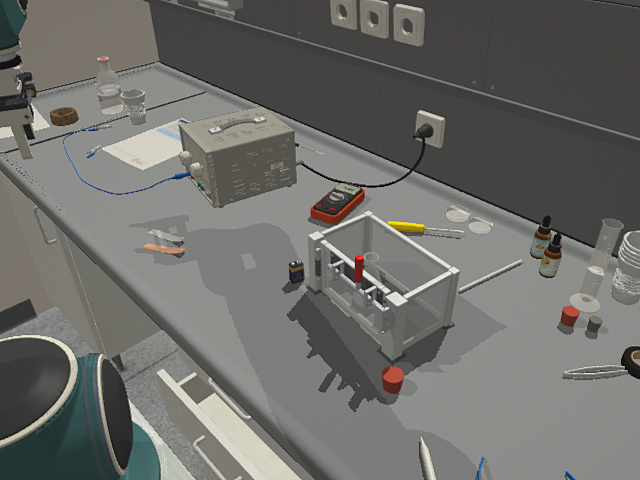

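View pics/side.png

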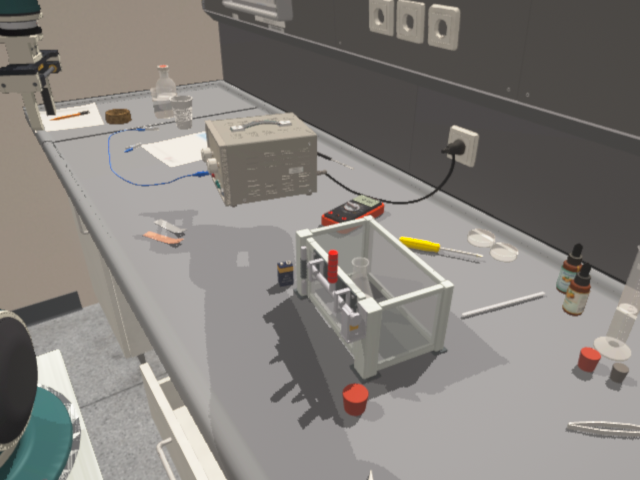

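The knob shows at about (359,268) in scene and (333,265) in side. The tops of the front posts are at (316,237) and (397,298) in scene, and (303,236) and (367,307) in side.

```bash
cat > h.py <<'E'
import numpy as np,cv2
from workcell import bot
def ray(n,p):
    m=bot.camera_model(n);R=np.array(m["R"]);t=np.array(m["t"])
    d=R.T@np.linalg.inv(m["mtx"])@[p[0],p[1],1];return -R.T@t,d/np.linalg.norm(d)
def tri(a,b):
    (o1,d1),(o2,d2)=a,b
    s=np.linalg.lstsq(np.c_[d1,-d2],o2-o1,rcond=None)[0]
    p,q=o1+s[0]*d1,o2+s[1]*d2;return (p+q)/2,np.linalg.norm(p-q)
def onz(r,z): return r[0]+r[1]*(z-r[0][2])/r[1][2]
def reds(im):
    h=cv2.cvtColor(im,cv2.COLOR_RGB2HSV)
    m=(((h[...,0]<6)|(h[...,0]>174))&(h[...,1]>170)&(h[...,2]>70)).astype(np.uint8)
    return m,cv2.connectedComponentsWithStats(m)
E
python3 - <<'E'
from h import *
e={}
for n,box in(("scene",(340,240,380,300)),("side",(315,240,350,300))):
    im=cv2.imread(f"pics/{n}.png")[:,:,::-1].copy();m,_=reds(im)
    x0,y0,x1,y1=box;k=m[y0:y1,x0:x1];ys,xs=np.nonzero(k);ys+=y0;xs+=x0
    print(n,len(xs),xs.min(),xs.max(),ys.min(),ys.max())
    t=ys.min();b=ys.max()
    e[n]=[(xs[ys<t+5].mean(),t),(xs[ys>b-5].mean(),b),(xs.mean(),ys.mean())]
for i in range(3): print(tri(ray("scene",e["scene"][i]),ray("side",e["side"][i])))
P={"L":((316,237),(303,236)),"R":((397,298),(367,307)),"RB":((452,268),(440,287)),"LB":((369,215),(367,224))}
for k,(a,b) in P.items(): print(k,onz(ray("scene",a),.128),onz(ray("side",b),.128))
E
```

```text
scene 168 354 362 255 282
side 174 328 336 250 281
(array([ 0.51142125, -0.07338427,  0.18050532]), np.float64(0.001732989557695459))
(array([ 0.50923091, -0.07614365,  0.12808728]), np.float64(0.0006776945765743517))
(array([ 0.51086364, -0.0739444 ,  0.15525569]), np.float64(0.001252644926203825))
L [0.54871014 0.06731413 0.128     ] [0.54253328 0.05850369 0.128     ]
R [ 0.52442447 -0.1477083   0.128     ] [ 0.51493935 -0.15214583  0.128     ]
RB [ 0.65125435 -0.16455828  0.128     ] [ 0.6321023  -0.17284532  0.128     ]
LB [0.6748144  0.04828742 0.128     ] [0.65863831 0.03338857 0.128     ]
```

```bash
python3 -m crank '[[[0.36,-1,0.1,0,0,0.1],[0.36,-1,0.1,0,0,0.1],[0.36,-1,0.1,0,0,0.1],[0.36,-1,0.1,0,0,0.1],[0.36,-1,0.1,0,0,0.1],[0.36,-1,0.1,0,0,0.1],[0.36,-1,0.1,0,0,0.1],[0.36,-1,0.1,0,0,0.1],[0.36,-1,0.1,0,0,0.1],[0.36,-1,0.1,0,0,0.1],[0.36,-1,0.1,0,0,0.1],[0.36,-1,0.1,0,0,0.1]]]' 93
python3 -m crank '[[[0.36,-1,0,0,0,0.1],[0.36,-1,0,0,0,0.1],[0.36,-1,0,0,0,0.1],[0.36,-1,0,0,0,0.1],[0.36,-1,0,0,0,0.1],[0.36,-1,0,0,0,0.1],[0.36,-1,0,0,0,0.1],[0.36,-1,0,0,0,0.1],[0.36,-1,0,0,0,0.1],[0.36,-1,0,0,0,0.1],[0.36,-1,0,0,0,0],[0.36,-1,0,0,0,0]]]'
python3 - <<'E'
from h import *
s=bot.get_state();im=bot.capture("wrist");print(s["ee_pos"],s["tcp_rot"],s["time"],s["dq"].round(3));cv2.imwrite("pics/w1.png",im[:,:,::-1])
np.savez("w1.npz",p=s["ee_pos"],q=s["tcp_rot"])
print(bot.camera_model("wrist"))
E
```

```text
time: 1.1
ee_pos: [0.3671, 0.322, 0.2485]
tcp_rot: [-0.0, 0.124, 0.992, -0.0]
contact_force: [0.8, 0.8, -0.4]
opening: 0.093
gripper_force: 0.0
time: 2.1
ee_pos: [0.4751, 0.022, 0.2485]
tcp_rot: [-0.0, 0.065, 0.998, -0.0]
contact_force: [0.6, 0.5, 0.2]
opening: 0.0932
gripper_force: 0.0
[0.47510387 0.021967   0.24846234] [-8.92564470e-05  6.48694780e-02  9.97893753e-01 -1.22288969e-06] 2.1 [-0.639  0.207 -0.155 -0.002 -0.053 -0.631]
{'mtx': array([[397.29304003,   0.        , 324.42948259],
       [  0.        , 397.29304003, 238.69985839],
       [  0.        ,   0.        ,   1.        ]]), 'hand_eye': array([[ 5.94026657e-04, -9.60342109e-01, -2.78823746e-01,
         7.88555761e-02],
       [ 9.99999380e-01,  8.32969077e-04, -7.38491586e-04,
         1.32596407e-03],
       [ 9.41456126e-04, -2.78823135e-01,  9.60342008e-01,
        -1.67020130e-01],
       [ 0.00000000e+00,  0.00000000e+00,  0.00000000e+00,
         1.00000000e+00]])}
```

View pics/w1.png

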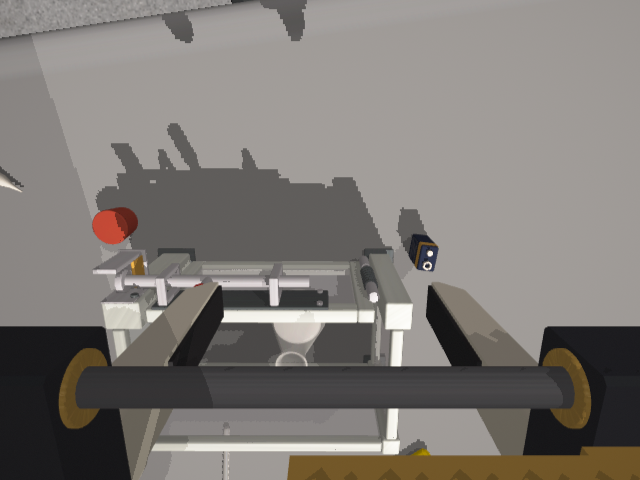

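The wrist view shows the gate and bolt bar (y≈283) parallel to the closing line. The left finger hides the knob, and the stopper is at (115,225). I'll move over the knob and look again.

```bash
python3 -m crank '[[[0.36,-0.96,0,0,0,0],[0.36,-0.96,0,0,0,0],[0.36,-0.96,0,0,0,0],[0.36,-0.96,0,0,0,0],[0,0,0,0,0,0],[0,0,0,0,0,0]]]' 93
python3 - <<'E'
from h import *
from scipy.spatial.transform import Rotation as Ro
s=bot.get_state();im=bot.capture("wrist");print(s["ee_pos"],s["tcp_rot"]);cv2.imwrite("pics/w2.png",im[:,:,::-1])
m=bot.camera_model("wrist");H=m["hand_eye"];q=s["tcp_rot"];R=Ro.from_quat([q[1],q[2],q[3],q[0]]).as_matrix()
K=np.linalg.inv(m["mtx"])
def w(p,z):
    d=R@H[:3,:3]@K@[p[0],p[1],1];o=s["ee_pos"]+R@H[:3,3];return o+d*(z-o[2])/d[2]
_,(n,l,st,c)=reds(im)
for i in range(1,n):
    if st[i,4]>60: print(st[i],c[i],"z182",w(c[i],.182),"z160",w(c[i],.16))
E
```

```text
time: 2.65
ee_pos: [0.511, -0.0734, 0.2481]
tcp_rot: [-0.001, 0.066, 0.998, 0.0]
contact_force: [-0.6, 1.1, 0.5]
opening: 0.0932
gripper_force: 0.0
[ 0.51098712 -0.07342645  0.24807143] [-5.72620133e-04  6.57882774e-02  9.97833435e-01  1.03121650e-04]
[ 177  162   41   36 1117] [196.68487019 178.54252462] z182 [ 0.45387548 -0.14016261  0.182     ] z160 [ 0.45582832 -0.14755562  0.16      ]
[306 223  23  38 569] [317.23374341 243.88049209] z182 [ 0.50268554 -0.07560888  0.182     ] z160 [ 0.5092435  -0.07691138  0.16      ]
[143 451  27  29 564] [156.80319149 466.15602837] z182 [ 0.65589477 -0.2151934   0.182     ] z160 [ 0.6769077  -0.22966541  0.16      ]
```

View pics/w2.png

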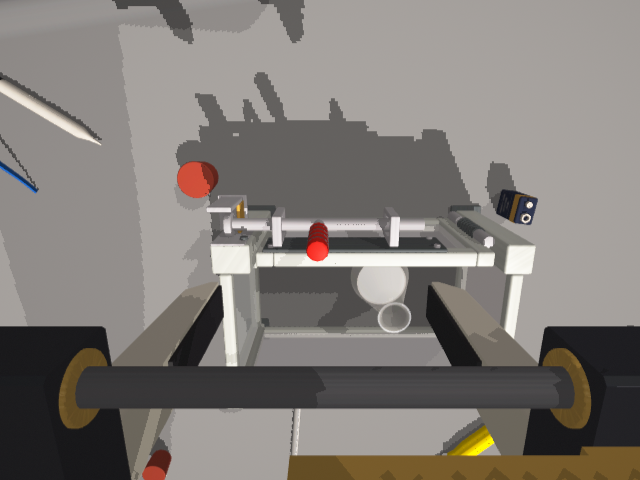

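The knob is at (318,250), straight under the tool (about 0.510, -0.076). The closing line is parallel to the bolt. Next I descend, with the opening at 50 mm, and grip.

```bash
python3 -m crank '[[[0,-0.1,-0.6,0,0,0],[-0.04,0,-0.8,0,0,0],[0,0,-0.8,0,0,0],[0,0,-0.8,0,0,0],[0,0,-0.6,0,0,0],[0,0,-0.4,0,0,0],[0,0,0,0,0,0],[0,0,0,0,0,0]]]' 50
python3 -m crank '[[[0,0,0,0,0,0],[0,0,0,0,0,0],[0,0,0,0,0,0],[0,0,0,0,0,0],[0,0,0,0,0,0],[0,0,0,0,0,0],[0,0,0,0,0,0],[0,0,0,0,0,0]]]' 0 40
```

```text
time: 3.37
ee_pos: [0.5098, -0.0747, 0.1485]
tcp_rot: [-0.0, 0.065, 0.998, 0.0]
contact_force: [0.5, 0.5, 0.2]
opening: 0.0506
gripper_force: 0.0
time: 4.03
ee_pos: [0.51, -0.0762, 0.1489]
tcp_rot: [0.0, 0.065, 0.998, -0.001]
contact_force: [-1.1, -10.0, 1.1]
opening: 0.0132
gripper_force: 40.0
```

```bash
python3 -m crank '[[[0,0,0.1,0,0,0],[0,0,0.1,0,0,0],[0,0,0.1,0,0,0],[0,0,0.05,0,0,0],[0,0,0,0,0,0],[0,0,0,0,0,0]]]' 0 40
```

```text
time: 4.53
ee_pos: [0.51, -0.0751, 0.1574]
tcp_rot: [0.0, 0.065, 0.998, 0.0]
contact_force: [0.2, 0.3, -0.7]
opening: 0.0135
gripper_force: 40.0
```

Lifted 8.5 mm, and the load matches the bolt's weight. Now I draw it 27 mm along (0.13, 0.99).

```bash
python3 -m crank '[[[0.02,0.15,0,0,0,0],[0.02,0.15,0,0,0,0],[0.02,0.15,0,0,0,0],[0.02,0.15,0,0,0,0],[0.02,0.15,0,0,0,0],[0.02,0.15,0,0,0,0],[0.02,0.15,0,0,0,0],[0,0,0,0,0,0],[0,0,0,0,0,0],[0,0,0,0,0,0]]]' 0 40
```

```text
time: 5.37
ee_pos: [0.5135, -0.0487, 0.1574]
tcp_rot: [-0.0, 0.065, 0.998, 0.0]
contact_force: [0.6, -0.2, -1.0]
opening: 0.0134
gripper_force: 40.0
```

Run:
```python
import numpy as np
from scipy.spatial.transform import Rotation as R
r=lambda a,v:R.from_euler('z',a).apply([*v,0])[:2]
h=np.array([.510,-.0755])+r(-.131,(.024,.140));p=np.array([.5135,-.0487]);print(h,p-h)
a=np.linspace(0,-.52,14);q=np.array([r(x,p-h) for x in a]);print((np.diff(q,axis=0)/.025).round(3),a[1]/.12)
```

```text
[0.55208195 0.06016543] [-0.03858195 -0.10886543]
[[-0.173  0.065]
 [-0.17   0.072]
 [-0.167  0.079]
 [-0.164  0.085]
 [-0.16   0.092]
 [-0.157  0.098]
 [-0.152  0.104]
 [-0.148  0.11 ]
 [-0.144  0.116]
 [-0.139  0.122]
 [-0.134  0.127]
 [-0.129  0.133]
 [-0.123  0.138]] -0.33333333333333337
```

```bash
python3 -m crank '[[[-0.17,0.065,0,0,0,-0.33],[-0.17,0.07,0,0,0,-0.33],[-0.17,0.08,0,0,0,-0.33],[-0.165,0.085,0,0,0,-0.33],[-0.16,0.09,0,0,0,-0.33],[-0.155,0.1,0,0,0,-0.33]]]' 0 40
```

```text
time: 5.87
ee_pos: [0.4889, -0.0366, 0.1576]
tcp_rot: [0.001, 0.184, 0.983, 0.0]
contact_force: [3.8, -0.9, -0.9]
opening: 0.0132
gripper_force: 40.0
```

The force is 3.8 N, which fits the closing spring, so the gate is following. I'll do the rest of the swing.

```bash
python3 -m crank '[[[-0.15,0.105,0,0,0,-0.33],[-0.15,0.11,0,0,0,-0.33],[-0.145,0.115,0,0,0,-0.33],[-0.14,0.12,0,0,0,-0.33],[-0.135,0.13,0,0,0,-0.33],[-0.13,0.135,0,0,0,-0.33],[-0.12,0.14,0,0,0,-0.33],[0,0,0,0,0,0],[0,0,0,0,0,0],[0,0,0,0,0,0],[0,0,0,0,0,0],[0,0,0,0,0,0]]]' 0 40
python3 - <<'E'
from h import *
a=bot.capture("scene")[180:420,250:570,::-1];b=bot.capture("wrist")[:,:,::-1]
cv2.imwrite("pics/f.png",np.hstack([cv2.resize(a,(400,300)),cv2.resize(b,(400,300))]))
E
```

```text
time: 6.87
ee_pos: [0.465, -0.0156, 0.1576]
tcp_rot: [0.001, 0.316, 0.949, 0.0]
contact_force: [4.4, -2.4, -1.0]
opening: 0.0131
gripper_force: 40.0
```

View pics/f.png

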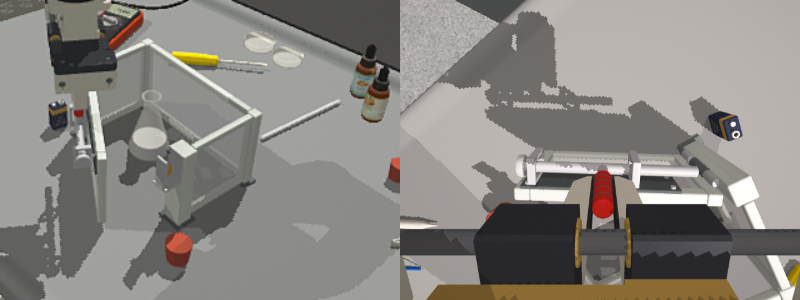

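The picture shows the gate open about 30°, with the knob gripped at (603,195). The flask, stopper and battery are still standing in place.

```bash
python3 -c "
from workcell import bot
print(bot.get_state()['dq'].round(3)); print(bot.sign_off())"
```

```text
[-0.001 -0.002  0.     0.001  0.002  0.   ]
the job is handed in; nothing more can be done
None
```

I handed the job in with the bolt lifted over the lip and drawn about 27 mm, the gate held still about 30° open and the knob gripped at 40 N; the flask, stopper and battery look undisturbed, and the hand-in returned no verdict.

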